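Set a sensor gap with a gauge and press the test button

TASK

Set the sensor gap on the test stand and run the test: take the flat gauge from its wooden rack, stand it upright on the bed in the gap between the fixed steel plate and the sensor slide, then push the slide up until the gauge is nipped between the two. Draw the gauge out without shifting the slide and put it back upright in the rack slot, and only then press the larger of the tester's two buttons fully down, hold it down for a good second and let it come up. Leave the small button alone and do not shift or knock over the screwdriver, can or pulley lying about.

Things in the scene. Friction and masses are not known exactly. Their poses are not given: they have to be found in the camera images.
- stand: sensor test stand fixed to the bench: grey bed 100 mm wide (x), 20 mm high, from y = -90 to +155 mm. Origin on its underside at bench level, straight below the fixed plate's working face, mid-width; z up. The sensor slide stands on the +y side and runs along y; behind the plate (-y) is a motor drum, top 77 mm above the bench
- plate_face (a point): middle of the fixed steel plate's working face, 43 mm above the bench; the face looks to the stand's +y, is 56 mm wide (x), its top edge 66 mm above the bench; the plate is 14 mm thick. Axes as the stand's
- slide (a joint): gap in m between the fixed plate's face and the slide's front face; range 0 to 0.045, starts at 0.024 to 0.036, grows as the slide moves to the stand's +y. It takes about 6 N to move and stays where left. The slide: aluminium, 46 mm wide (x), 70 mm long (y), brass sensor barrel; front plate top 64 mm, rear plate top 70 mm above the bench
- slide_back (a point): centre of the flat rear face of the sensor slide's rear plate, 46 mm above the bench (the face is 46 mm wide and 48 mm high); push it here towards the stand's -y. The axes are those of the stand
- rack: wooden gauge rack, fixed to the bench, 70 (x) x 50 (y) x 45 mm high, with one slot 38 mm (x) x 13 mm (y) in the middle of its top, 40 mm deep (slot floor 5 mm above the bench). Origin: centre of the underside, below the slot; z up
- gauge: flat gap gauge, 100 mm tall, about 0.13 kg, standing upright in the rack slot with its axes along the rack's. Steel blade 30 mm wide (its x), 8 mm thick (its y), 57 mm long, then a black handle 34 (x) x 14 (y) x 43 mm above that. Origin: centre of the blade's lower end; z points up to the handle. The handle can be gripped 80 mm above the origin, over either pair of sides
- tester: grey tester box, fixed to the bench, 100 (x) x 140 (y) x 55 mm high, two black push buttons in steel collars on its top along its -x edge, a white panel along its +x edge. Origin: centre of the underside; z up
- test_button (a joint): travel of the larger button (34 mm diameter) in m: 0 up, 0.008 fully down; springs back. Fully down takes about 5 N
- test_button_top (a point): centre of the top of the larger button, 79 mm above the bench when up, at x -20, y +35 mm on the tester
- small_button (a joint): travel of the small button (18 mm diameter) in m: 0 up, 0.005 fully down; not to be pressed
- small_button_top (a point): centre of the top of the small button, 76 mm above the bench when up, at x -20, y -35 mm on the tester
- screwdriver: bystander: screwdriver 190 mm long lying between robot and stand, roughly across the robot's view. Origin: under its middle
- can: bystander: closed can 54 mm in diameter, 140 mm tall, beyond the stand. Origin: centre of its underside
- pulley: bystander: steel belt pulley 60 mm in diameter, 36 mm tall, lying flat beyond the stand. Origin: centre of its underside
Not all that is in view belongs to the job. What is shaped like the rack but green, pink or red is not meant.

How it is judged:
On the way, in this order (a step that is already met when the one before it is completed fails the run):
1. the gauge stands on the stand's bed in the open gap (foot within 6 mm of the bed, within 18 mm of mid-width, between the faces) (x of gauge in the frame of stand between -0.018 and 0.018 m and y of gauge in the frame of stand between 0 and 0.04 m and z of gauge in the frame of stand between 0.015 and 0.026 m and angle between gauge's own z axis and vertical below 0.45 rad and value of joint slide above 0.012 m), for 0.2 s.
2. the slide is pushed up to the gauge, gap 6.5 to 9.5 mm with the gauge upright in it (x of gauge in the frame of stand between -0.018 and 0.018 m and y of gauge in the frame of stand between 0 and 0.04 m and z of gauge in the frame of stand between 0.015 and 0.026 m and angle between gauge's own z axis and vertical below 0.45 rad and value of joint slide between 0.0065 and 0.0095 m), for 0.2 s.
3. the gauge is back upright in the rack slot, down on its floor, the gap still 6.5 to 9.5 mm (x of gauge in the frame of rack between -0.008 and 0.008 m and y of gauge in the frame of rack between -0.007 and 0.007 m and z of gauge in the frame of rack below 0.012 m and angle between gauge's own z axis and vertical below 0.2 rad and value of joint slide between 0.0065 and 0.0095 m), for 0.2 s.
4. the larger button is held fully down (at least 7 of its 8 mm) for 0.7 s (value of joint test_button above 0.007 m), for 0.7 s.
At the end, for the whole second after the job is handed in: The gauge stands at rest in the rack slot, its foot within 7 mm of the slot floor, within 8 mm (x) and 7 mm (y) of the slot's middle, tilted less than 0.2 rad; the slide's gap is 6.5 to 9.5 mm; both buttons are up (less than 1.5 mm down) (all of step 3 and value of joint each of test_button, small_button below 0.0015 m and linear speed of gauge below 0.02 m/s); the robot touches nothing.
It fails at once if the larger button pressed (over 4 mm) before the gap is set and the gauge is back in the rack (value of joint test_button above 0.004 m and (not (x of gauge in the frame of rack between -0.008 and 0.008 m and y of gauge in the frame of rack between -0.007 and 0.007 m and z of gauge in the frame of rack below 0.012 m and angle between gauge's own z axis and vertical below 0.2 rad) or not (value of joint slide between 0.0065 and 0.0095 m))).
It fails at once if the small button pressed (over 2.5 mm) (value of joint small_button above 0.0025 m).
It fails at once if the screwdriver shifted by more than 30 mm or knocked over (distance of screwdriver from where it was at the start of the episode above 0.03 m).
It fails at once if the can shifted by more than 30 mm or knocked over (distance of can from where it was at the start of the episode above 0.03 m or angle between can's own z axis and vertical above 0.5 rad).
It fails at once if the pulley shifted by more than 30 mm or knocked over (distance of pulley from where it was at the start of the episode above 0.03 m or angle between pulley's own z axis and vertical above 0.5 rad).
It also fails if it takes over 72 s, if anything falls off the work surface, if the arm or the gripper's body presses on something with over 40 N, if the wrist force passes 120 N, or if a joint passes its speed limit or range.

ROBOT

A 6-joint arm with a two-finger parallel gripper is mounted at the origin on the work surface. World frame = base frame: x ahead of the robot, y to its left, z up, the work surface at z = 0. Lengths are in m, angles in rad, forces in N, time in s.
With the tool pointing down it reaches from about 0.375 to 0.9 m from the base axis. Payload 3.1 kg.
Tool frame: the origin (TCP) lies on the centre line of the jaws, within the pads' length; the fingertips stand 19 mm ahead of it and the grasp point (between the pads) is the TCP; z points along the fingers, y is the direction in which the jaws open and shut (so a half turn about z gives the same grasp; the last joint's range is limited). The gripper opens to 85 mm and grips with 20 to 120 N. Pads are 22 mm wide; open, the fingers measure 114 mm over their backs; the gripper's body (76 mm by 85 mm) begins 54 mm behind the grasp point. The pads swing forward as they close: fully open they stand 13 mm farther back than shut.
Start: joints at [-1.345, 0.527, 1.433, -0, 1.181, -0.178], TCP at [0.246, -0.575, 0.25] pointing down, gripper open.
Joint ranges: [-3.08, 3.08], [-0.75, 2.2], [0.22, 2.44], [-1.43, 4.57], [0, 2.65], [-2.85, 2.85]. Speed limits (rad/s): [2.79, 2.79, 3.14, 3.14, 3.14, 3.14].

INTERFACE

Orientations are given as a unit quaternion [x, y, z, w].
In Python, from station import manip, imaging, workorder gives the robot as it stands.
- The arm moves only by the shell command python3 -m creep 'ROWS' [FORCE]. ROWS is a JSON object of lists of equal length, an entry for each row: "claw": the finger opening in cm, from 0 to 8.54; "dp": the shift along the tool's x, y, z in cm, a list of three; "roll": the turn about the tool's z in rad. In form: {"claw": [claw, ...], "dp": [[dx, dy, dz], ...], "roll": [roll, ...]}. A call has 1 to 12 rows; each row is the pose to reach, as a shift and turn from the pose commanded when the call began, along the tool's axes at that moment; what a row does not reach only later rows make up. A row lasts 1/10 s, in which the tool goes at most 50 mm and 8.59 degrees, less where a joint would pass 70% of its speed; a pose out of reach is approached as far as the arm can. A call with a gripper value outside its range is refused whole. The fingers move at their own pace and stop on an object; FORCE is the grip in N (left out, the last holds). Time passes only in rows, so rows that repeat a pose let the fingers close. It gives the time, the measured TCP pose, the force and the opening at its end, in the units of the state.
- manip.sense(): the state, without advancing time (a new reading comes with each control period).
- imaging.snapshot(name): name is "scene" or "top" or "wrist"; returns a dict with "image" (420x560x3 uint8, red, green, blue), "z_map" (420x560 float32, m along the optical axis (not along the pixel's ray), 0 where there is no reading), "vfov" (degrees; the focal length in pixels is half the picture's height over the tangent of half this angle, whatever the lens; pixels are square), "cx", "cy" (the principal point, pixels), "dist" ([k1, k2, p1, p2, k3] as OpenCV has them; the pictures are not rectified), "R" (3x3) and "t" (3): a world point X has camera coordinates R X + t. Camera axes: x right, y down, z forward; pixel columns grow to the right and rows downward; lengths in m; the calibration is good to about 2 mm. A picture is of the moment at which its call begins.
- workorder.sign_off(): hands the job in, once; it reports no verdict.
The state is a dict: "t": time; "q": joint angles; "qd": joint speeds; "tau": joint torques, N m; "tcp_pos": TCP position; "tool_rot": TCP orientation; "force": force on the tool from outside, world axes, zero at the start; "ft_torque": the same for the moment, N m; "finger_gap": opening from 0.0 (shut) to 1.0 (fully open).
Only numpy, scipy, OpenCV 4.12 (cv2) and the standard library are available. Lean on these libraries where they do the work, as an engineer would, in place of code of your own. Each camera call takes 0.05 s, during which the arm holds its last target.

## Working session

There is one attempt and no reset: what is moved stays moved. The work goes in short steps, Python scripts to look and compute and a shell command to move; the robot and the scene stay as the last step left them, time stands still between calls to the robot, and variables do not carry over. Pictures are saved under pics/ and viewed, and the job is handed in when it is done.

```bash
ls; mkdir -p pics; cat > h.py <<'E'
import numpy as np, cv2
from station import manip, imaging, workorder
def snap(n,f):
    s=imaging.snapshot(n); cv2.imwrite('pics/'+f,s['image'][:,:,::-1]); np.save('/tmp/'+n+'.npy',s,allow_pickle=True); return s
def load(n): return np.load('/tmp/'+n+'.npy',allow_pickle=True).item()
def K(s):
    h=s['image'].shape[0]; f=h/2/np.tan(np.radians(s['vfov'])/2); return np.array([[f,0,s['cx']],[0,f,s['cy']],[0,0,1.]])
def cloud(s):
    k=K(s); h,w=s['z_map'].shape; u,v=np.meshgrid(np.arange(w),np.arange(h))
    p=np.stack([u,v],-1).reshape(-1,1,2).astype(np.float64)
    n=cv2.undistortPoints(p,k,np.array(s['dist'],float)).reshape(h,w,2)
    z=s['z_map'].astype(float); c=np.dstack([n[...,0]*z,n[...,1]*z,z])
    X=(c-np.array(s['t']))@np.array(s['R']); X[z==0]=np.nan; return X
def proj(s,P):
    r,_=cv2.Rodrigues(np.array(s['R'],float)); return cv2.projectPoints(np.array(P,float).reshape(-1,1,3),r,np.array(s['t'],float),K(s),np.array(s['dist'],float))[0].reshape(-1,2)
E
python3 - <<'E'
from h import *
for n in ['scene','top','wrist']:
    s=snap(n,n+'0.png'); print(n,s['vfov'],s['dist'],(-np.array(s['R']).T@s['t']).round(3))
st=manip.sense(); print(st['t'],st['tcp_pos'],st['tool_rot'],st['force'])
E
```

```text
pics
scene 55.388723692084355 [-0.01104764  0.          0.          0.          0.        ] [1.024 0.055 0.787]
top 50.188475485922055 [-0.11670441  0.          0.          0.          0.        ] [ 0.377 -0.03   1.212]
wrist 60.084858845539195 [-0.06499304  0.          0.          0.          0.        ] [ 0.32  -0.543  0.374]
0.15 [ 0.24549793 -0.57418167  0.24953844] [ 9.79681061e-01  2.00559932e-01 -1.65155728e-05 -8.55411163e-04] [ 0.06069661 -1.11727324  0.42537383]
```

View pics/scene0.png

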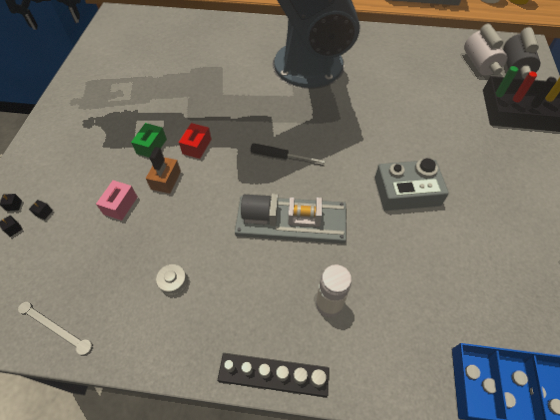

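View pics/top0.png

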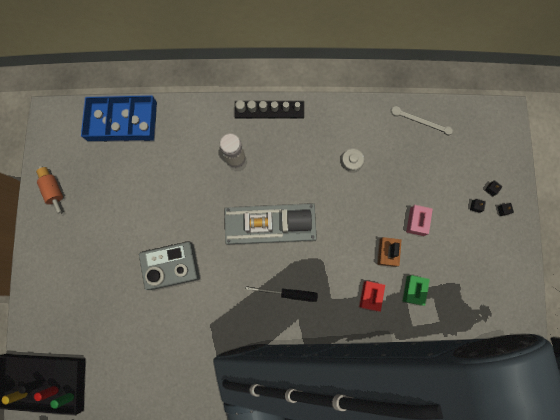

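The scene view shows the wooden rack with the gauge at (163,172), and the stand at (291,217) with the drum on the left. The tester is at (412,184), screwdriver at (287,155), pulley at (171,279) and can at (335,287). In the top view the rack is at (390,251), the stand at (270,223) and the tester at (168,265). Next I'll measure these from depth.

```bash
python3 - <<'E'
from h import *
s=load('top'); X=cloud(s); im=s['image'].astype(int)
def win(u0,v0,u1,v1,lo,hi,m=None):
    x=X[v0:v1,u0:u1].reshape(-1,3); k=(x[:,2]>lo)&(x[:,2]<hi); return x[k]
def rect(n,p):
    r=cv2.minAreaRect((p[:,:2]*1000).astype(np.float32)); print(n,len(p),np.round(r[0],1),np.round(r[1],1),round(r[2],1),'zmed',np.median(p[:,2]).round(4))
b=win(300,150,330,190,-.1,.1); print('bench',np.median(b[:,2]))
rect('rack',win(372,232,410,272,.038,.05))
rect('gaugetop',win(372,232,410,272,.08,.14))
rect('bed',win(215,195,325,255,.012,.026))
rect('bed+',win(215,195,325,255,.012,.1))
rect('plates',win(235,205,275,245,.055,.075))
rect('tester',win(130,232,205,298,.045,.06))
rect('bigbtn',win(140,260,167,290,.07,.09))
rect('smallbtn',win(170,258,192,285,.068,.09))
rect('can',win(210,125,255,170,.12,.16)); rect('pulley',win(335,140,370,175,.025,.05)); rect('drv',win(240,282,322,305,.01,.05))
for n,(u0,v0,u1,v1),sc in [('stand',(215,195,330,255),6),('rack',(360,225,440,315),6),('tester',(130,230,210,300),7)]:
    cv2.imwrite(f'pics/c_{n}.png',cv2.resize(s['image'][v0:v1,u0:u1,::-1],None,fx=sc,fy=sc,interpolation=cv2.INTER_CUBIC))
s=load('scene')
cv2.imwrite('pics/c_sc.png',cv2.resize(s['image'][180:250,225:355,::-1],None,fx=6,fy=6,interpolation=cv2.INTER_CUBIC))
E
```

```text
bench 0.0018682861523816904
rack 373 [ 480.6 -305.1] [52.4 70.7] 83.2 zmed 0.0467
gaugetop 107 [ 479.6 -304.7] [14.3 32.2] 84.5 zmed 0.1055
bed 2131 [558.5  12. ] [101.  245.3] 2.8 zmed 0.0216
bed+ 3352 [558.5  12. ] [101.  245.3] 2.8 zmed 0.0235
plates 309 [556.1  41.1] [45.4 69.9] 2.7 zmed 0.0642
tester 1509 [440.  276.6] [101.  143.3] 13.3 zmed 0.0562
bigbtn 151 [414.4 307.7] [41.9 38.2] 76.4 zmed 0.079
smallbtn 97 [428.1 237.4] [31.3 30.6] 46.4 zmed 0.071
can 373 [739.6 110.2] [51.  51.2] 68.8 zmed 0.1411
pulley 356 [ 735.5 -215.7] [59.5 55.5] 58.2 zmed 0.0303
drv 434 [374.2 -20.4] [189.1  26. ] 82.1 zmed 0.0238
```

View pics/c_stand.png

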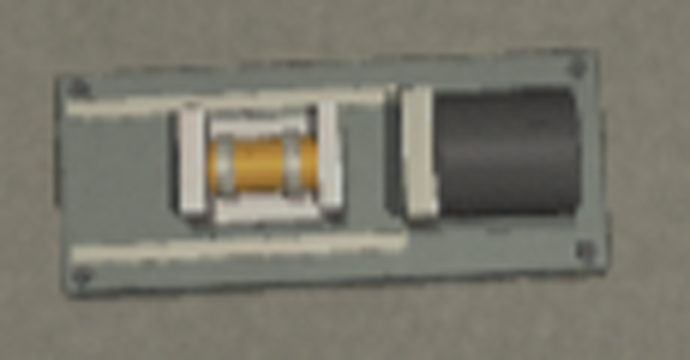

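View pics/c_rack.png

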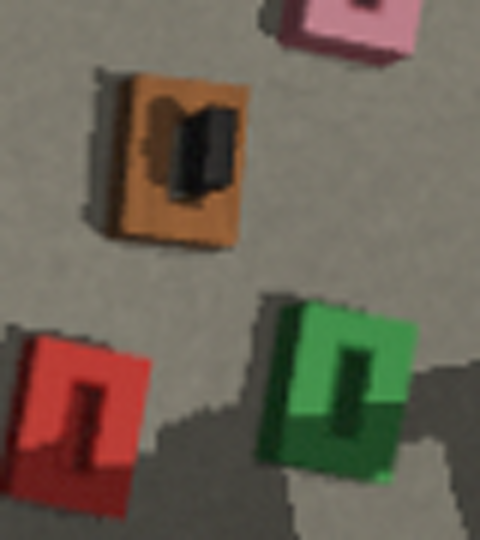

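View pics/c_sc.png

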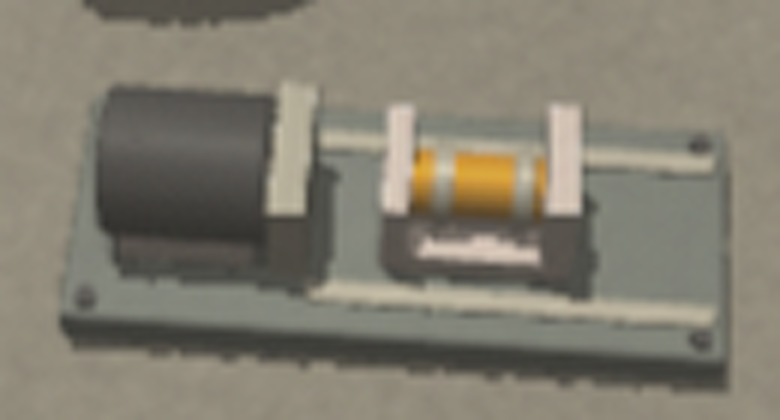

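```bash
cat >> h.py <<'E'
def phi(st):
    q=np.array(st['tool_rot']); x,y,z,w=q; return np.arctan2(2*(x*y+z*w),1-2*(y*y+z*z))
def go(tx,ty,tz,ph=None):
    st=manip.sense(); p=np.array(st['tcp_pos']); f=phi(st); d=np.array([tx,ty,tz])-p
    dp=[np.cos(f)*d[0]+np.sin(f)*d[1], np.sin(f)*d[0]-np.cos(f)*d[1], -d[2]]
    roll=0 if ph is None else -(np.radians(ph)-f)
    print('tcp',p.round(4),'phi',np.degrees(f).round(2),'dp cm',np.round(np.array(dp)*100,2),'roll',round(roll,4),'t',round(st['t'],2),'F',np.round(st['force'],1),'gap',round(st['finger_gap'],3))
def S(x,y,O=(.5601,-.0205),a=2.8):
    a=np.radians(a); return O[0]+x*np.cos(a)-y*np.sin(a), O[1]+x*np.sin(a)+y*np.cos(a)
E
python3 -c "
from h import *
go(.480,-.305,.25,83.5)"
```

```text
tcp [ 0.2455 -0.5742  0.2495] phi 23.14 dp cm [ 32.14 -15.54  -0.05] roll -1.0535 t 0.15 F [ 0.1 -1.1  0.4] gap 0.999
```

```bash
python3 -m creep '{"claw":[8.5,8.5,8.5,8.5,8.5,8.5,8.5,8.5,8.5,8.5,8.5,8.5],"dp":[[3.2,-1.6,0],[6.4,-3.1,0],[9.6,-4.7,0],[12.9,-6.2,0],[16.1,-7.8,0],[19.3,-9.3,0],[22.5,-10.9,0],[25.7,-12.4,0],[28.9,-14.0,0],[32.1,-15.5,0],[32.1,-15.5,0],[32.1,-15.5,0]],"roll":[-0.105,-0.21,-0.315,-0.42,-0.525,-0.63,-0.735,-0.84,-0.945,-1.054,-1.054,-1.054]}' 30
python3 - <<'E'
from h import *
go(.48,-.305,.25,83.5)
s=snap('wrist','w1.png')
E
```

```text
t: 1.35
tcp_pos: [0.4801, -0.3053, 0.2501]
tool_rot: [0.745, 0.667, -0.0, -0.0]
force: [0.6, -0.0, -0.6]
finger_gap: 0.999
tcp [ 0.4801 -0.3053  0.2501] phi 83.6 dp cm [ 0.03 -0.01  0.01] roll 0.0018 t 1.35 F [ 0.6 -0.  -0.6] gap 0.999
```

View pics/w1.png

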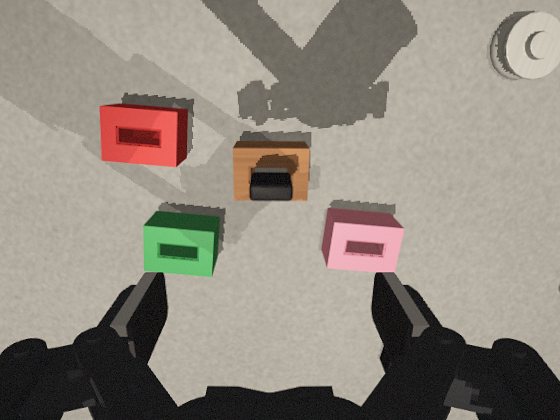

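The wrist view shows the gauge handle at (271,186) in the brown rack, with the jaws to the left and right, in line with the handle's wide side. I'll refine the pose from this depth image.

```bash
python3 - <<'E'
from h import *
s=load('wrist'); X=cloud(s)
def win(u0,v0,u1,v1,lo,hi):
    x=X[v0:v1,u0:u1].reshape(-1,3); return x[(x[:,2]>lo)&(x[:,2]<hi)]
def rect(n,p):
    r=cv2.minAreaRect((p[:,:2]*1000).astype(np.float32)); print(n,len(p),np.round(r[0],1),np.round(r[1],1),round(r[2],1),'zmed',np.median(p[:,2]).round(4))
print(np.median(win(420,150,480,220,-.05,.05)[:,2]))
rect('rack',win(225,130,320,210,.040,.05))
rect('gtop',win(240,150,300,206,.1,.11))
s0=load('top'); print([np.round(np.nanmedian(a),4) for a in [X[:,:,2]]])
E
```

```text
0.0006543375172157175
rack 2745 [ 481.5 -304.6] [51.  70.1] 83.3 zmed 0.0458
gtop 762 [ 481.8 -304.1] [13.6 33.6] 83.9 zmed 0.1054
[np.float64(0.0011)]
```

```bash
python3 -c "
from h import *
go(.4816,-.3044,.0855,83.4)"
```

```text
tcp [ 0.4797 -0.3061  0.2501] phi 83.52 dp cm [ 0.19  0.17 16.46] roll 0.0021 t 1.4 F [0.9 0.4 0.5] gap 0.995
```

```bash
python3 -m creep '{"claw":[8.5,8.5,8.5,8.5,8.5,8.5,4.0,3.0,3.0,3.0,3.0,3.0],"dp":[[0.1,0.15,3.5],[0.1,0.15,7],[0.1,0.15,10.5],[0.1,0.15,13.5],[0.1,0.15,16.4],[0.1,0.15,16.4],[0.1,0.15,16.4],[0.1,0.15,16.4],[0.1,0.15,16.4],[0.1,0.15,16.4],[0.1,0.15,16.4],[0.1,0.15,16.4]],"roll":[0,0,0,0,0,0,0,0,0,0,0,0]}' 30
python3 -c "
from h import *
go(.4816,-.3044,.0855,83.4)
snap('wrist','w2.png')"
```

```text
t: 2.6
tcp_pos: [0.4822, -0.306, 0.0879]
tool_rot: [0.746, 0.666, -0.0, 0.002]
force: [-1.5, -1.1, 7.1]
finger_gap: 0.394
tcp [ 0.4822 -0.306   0.0879] phi 83.55 dp cm [ 0.15 -0.07  0.24] roll 0.0026 t 2.6 F [-1.5 -1.1  7.1] gap 0.394
```

View pics/w2.png

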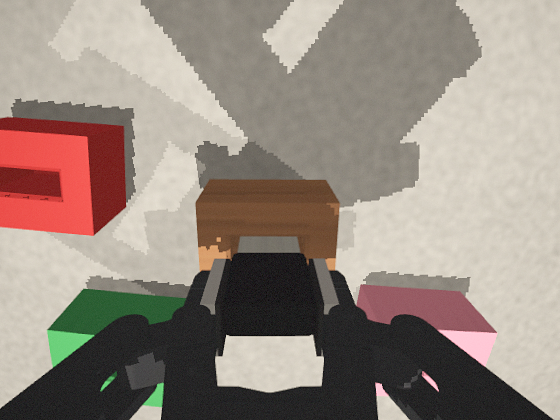

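Gripped (opening 0.394 ≈ 33.5 mm, handle 34). Lift.

```bash
python3 -m creep '{"claw":[3,3,3,3,3,3,3,3],"dp":[[0,0,-1],[0,0,-2.5],[0,0,-4.5],[0,0,-7],[0,0,-10],[0,0,-12],[0,0,-12],[0,0,-12]],"roll":[0,0,0,0,0,0,0,0]}' 40
python3 -c "
from h import *
x,y=S(0,.009)
go(x,y,.205,92.8)
s=snap('wrist','w3.png'); X=cloud(s); print(manip.sense()['tool_rot'])
"
```

```text
t: 3.45
tcp_pos: [0.4812, -0.3048, 0.2063]
tool_rot: [0.746, 0.666, 0.0, -0.0]
force: [-0.0, -0.2, -1.4]
finger_gap: 0.392
tcp [ 0.4812 -0.3048  0.2063] phi 83.54 dp cm [30.02  4.5   0.13] roll -0.1617 t 3.45 F [-0.  -0.2 -1.4] gap 0.392
[ 7.45867998e-01  6.66092950e-01 -7.45526921e-05 -1.05134148e-03]
```

View pics/w3.png

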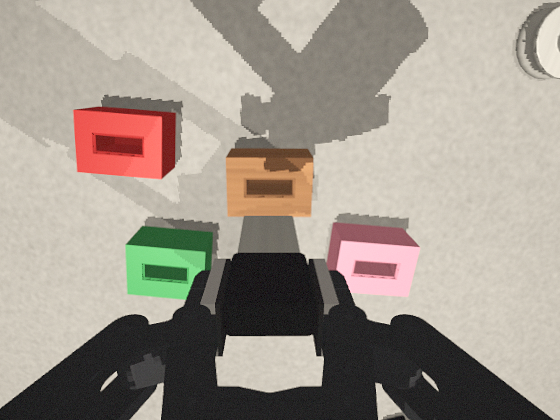

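The slot at (269,187) is now clear and the gauge hangs upright in the jaws. I'll measure where the blade and handle faces sit relative to the TCP, and get the slot centre.

```bash
python3 - <<'E'
from h import *
s=load('wrist'); X=cloud(s); st=manip.sense(); f=phi(st); p=np.array([.4812,-.3048,.2063])
D=X-p; tx=D[...,0]*np.cos(f)+D[...,1]*np.sin(f); ty=D[...,0]*np.sin(f)-D[...,1]*np.cos(f); z=D[...,2]
for v in range(215,335,8): print(v,np.round(1000*np.array([np.nanmedian(tx[v,255:285]),np.nanmedian(ty[v,255:285]),np.nanmedian(z[v,255:285])]),1))
# blade edges in ty
m=(tx>-.01)&(tx<.02)&(z<-.03)&(z>-.085); m[:, :200]=0; m[:,340:]=0
print('blade',m.sum(),np.percentile(ty[m],[1,99]))
m=(X[...,2]>.04)&(X[...,2]<.05); m[:145]=0;m[218:]=0;m[:,:220]=0;m[:,320:]=0
r=cv2.minAreaRect((X[m][:,:2]*1000).astype(np.float32)); print('rack',r)
# slot: dark pixels in the brown top (true slot edge) via points inside rect below .04
c=s['image'][150:218,222:318].astype(int)
cv2.imwrite('pics/slot.png',cv2.resize(c[:,:,::-1].astype(np.uint8),None,fx=8,fy=8,interpolation=cv2.INTER_NEAREST))
E
```

```text
215 [ -23.     0.2 -160.5]
223 [  5.6   0.1 -68.7]
231 [  5.5   0.1 -57. ]
239 [  5.6   0.1 -46.2]
247 [  5.6  -0.4 -36.5]
255 [  8.5   0.1 -22. ]
263 [  8.5   0.1 -14.3]
271 [ 9.   0.1 -6.5]
279 [ 8.9  0.1 -0.2]
287 [8.7 0.1 5.4]
295 [ 8.9  0.1 11.1]
303 [ 8.4  0.1 15.4]
311 [ 6.5  0.1 17.5]
319 [ 3.5  0.1 17.9]
327 [ 0.1  0.3 17.9]
blade 2062 [-0.01498305  0.01418752]
rack ((481.4679260253906, -304.37841796875), (50.307159423828125, 70.34390258789062), 83.08552551269531)
```

View pics/slot.png

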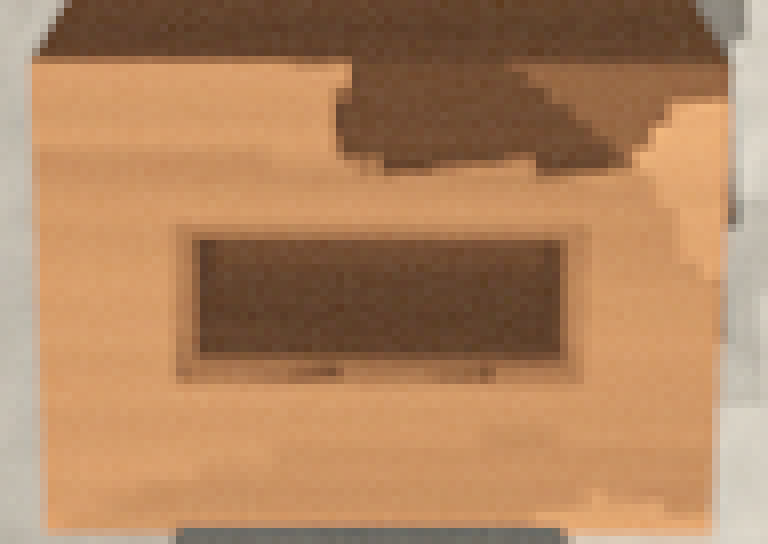

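```bash
python3 -m creep '{"claw":[3,3,3,3,3,3,3,3,3,3,3,3],"dp":[[1.5,0.2,0],[4.5,0.7,0],[8,1.2,0],[11.5,1.7,0],[15,2.3,0],[18.5,2.8,0],[22,3.3,0],[25.5,3.8,0],[28.5,4.3,0],[30,4.5,0],[30,4.5,0],[30,4.5,0]],"roll":[0,-0.02,-0.04,-0.06,-0.08,-0.1,-0.12,-0.14,-0.16,-0.162,-0.162,-0.162]}'
python3 - <<'E'
from h import *
x,y=S(0,.009)
go(x,y,.205,92.8)
snap('wrist','w4.png')
E
```

```text
t: 4.7
tcp_pos: [0.5594, -0.0123, 0.2056]
tool_rot: [0.689, 0.724, -0.001, -0.0]
force: [-0.5, 0.2, -0.4]
finger_gap: 0.397
tcp [ 0.5594 -0.0123  0.2056] phi 92.84 dp cm [0.08 0.03 0.06] roll 0.0007 t 4.7 F [-0.5  0.2 -0.4] gap 0.397
```

View pics/w4.png

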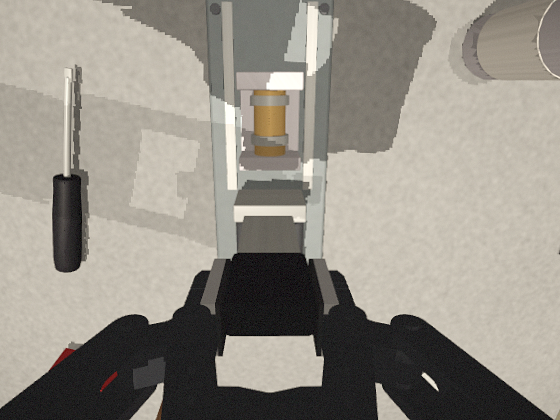

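The wrist view shows the fixed plate's top at (270,213), and the slide's front and rear plates at (270,160) and (270,80). I'll locate the faces relative to the tool.

```bash
python3 - <<'E'
from h import *
s=load('wrist'); X=cloud(s); st=manip.sense(); f=phi(st); p=np.array(st['tcp_pos'])
D=X-p; tx=D[...,0]*np.cos(f)+D[...,1]*np.sin(f); ty=D[...,0]*np.sin(f)-D[...,1]*np.cos(f)
u=slice(262,280)
for v in list(range(60,100,4))+list(range(140,222,3)): print(v,np.round(1000*np.array([np.nanmedian(tx[v,u]),np.nanmedian(X[v,u,2])]),1))
def rect(n,v0,v1,lo,hi):
    m=np.zeros(tx.shape,bool); m[v0:v1,225:320]=1; m&=(X[...,2]>lo)&(X[...,2]<hi)
    r=cv2.minAreaRect(np.c_[tx[m],ty[m]].astype(np.float32)*1000); print(n,m.sum(),np.round(r[0],1),np.round(r[1],1),round(r[2],1),np.percentile(tx[m]*1000,[2,98]).round(1))
rect('plate',198,228,.062,.071); rect('sf',150,172,.060,.07); rect('sr',70,92,.066,.075)
m=np.zeros(tx.shape,bool); m[0:130,195:345]=1; m&=(X[...,2]>.015)&(X[...,2]<.024); print('bed ty',np.percentile(ty[m]*1000,[1,99]))
E
```

```text
60 [100.7  20.5]
64 [97.6 20.5]
68 [94.5 20.9]
72 [89.8 70.5]
76 [87.2 70.6]
80 [84.6 71.1]
84 [82.  70.8]
88 [79.4 70.5]
92 [76.5 60.1]
96 [73.8 62.7]
140 [42.6 62.7]
143 [40.4 62.5]
146 [37.8 60.1]
149 [35.5 60.1]
152 [33.3 60.2]
155 [31.  60.3]
158 [29.7 65. ]
161 [27.3 64.7]
164 [25.2 65.1]
167 [22.9 65. ]
170 [20.4 64.1]
173 [ 7.9 21.3]
176 [ 5.1 21. ]
179 [ 2.4 20.8]
182 [-0.3 21.1]
185 [-3.1 20.7]
188 [-5.7 21.1]
191 [-6.4 28.3]
194 [-6.5 37.1]
197 [-6.4 45.8]
200 [-6.5 53.7]
203 [-6.6 61.2]
206 [-7.2 66.7]
209 [-9.6 66.8]
212 [-12.   66.7]
215 [-14.5  66.7]
218 [  6.2 128.7]
221 [  6.2 133.7]
plate 1068 [-15.8   0.1] [55.9 19.8] 89.7 [-23.4  -6.2]
sf 962 [27.6 -0.2] [14.9 45.7] 0.4 [20.4 33.5]
sr 1131 [84.6 -0.6] [45.4 10.5] 90.0 [79.4 89.9]
bed ty [-49.4060464   48.30925161]
```

```bash
python3 -m creep '{"claw":[3,3,3,3,3,3,3,3,3,3],"dp":[[-0.2,0,2],[-0.2,0,4],[-0.2,0,6],[-0.2,0,7.5],[-0.2,0,9],[-0.2,0,9.6],[-0.2,0,10],[-0.2,0,10.2],[-0.2,0,10.2],[-0.2,0,10.2]],"roll":[0,0,0,0,0,0,0,0,0,0]}'
python3 -c "
from h import *
snap('wrist','w5.png');snap('scene','s5.png')
s=load('scene');cv2.imwrite('pics/c5.png',cv2.resize(s['image'][130:250,225:355,::-1],None,fx=5,fy=5))"
```

```text
t: 5.75
tcp_pos: [0.5605, -0.0144, 0.1049]
tool_rot: [0.69, 0.724, 0.0, 0.001]
force: [0.3, -0.4, -1.5]
finger_gap: 0.388
```

View pics/w5.png

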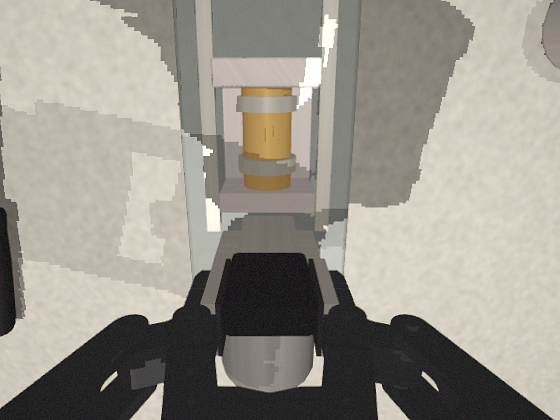

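View pics/c5.png

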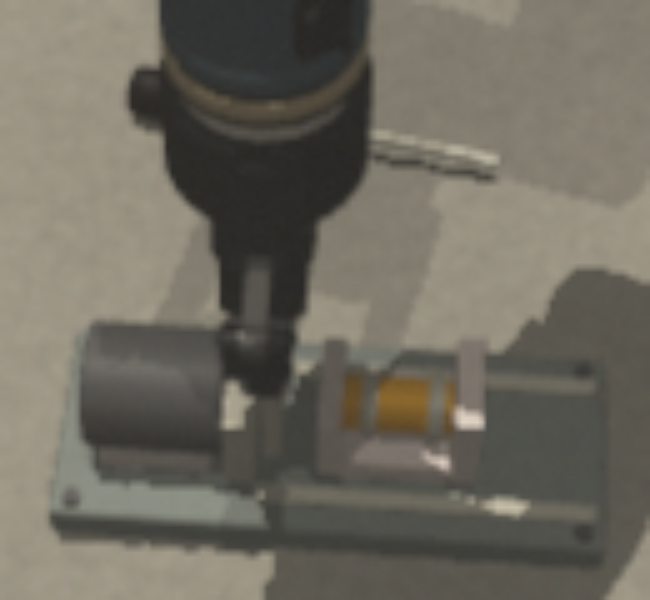

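The blade sits in the gap just in front of the plate, clear of the slide. Lowering to touch the bed.

```bash
python3 -m creep '{"claw":[3,3,3,3],"dp":[[0,0,0.1],[0,0,0.2],[0,0,0.2],[0,0,0.2]],"roll":[0,0,0,0]}'

```

```text
t: 6.25
tcp_pos: [0.5604, -0.0142, 0.103]
tool_rot: [0.69, 0.724, 0.0, 0.0]
force: [-1.7, -0.5, 5.8]
finger_gap: 0.397
```

```bash
python3 -m creep '{"claw":[3,3.6,4.2,5,6,7,8,8,8,8],"dp":[[0,0,-0.05],[0,0,-0.05],[0,0,-0.05],[0,0,-0.05],[0,0,-0.05],[0,0,-0.05],[0,0,-0.05],[0,0,-0.05],[0,0,-0.05],[0,0,-0.05]],"roll":[0,0,0,0,0,0,0,0,0,0]}'
python3 -c "
from h import *
snap('wrist','w6.png'); go(.56,-.014,.1)"
```

```text
t: 7.25
tcp_pos: [0.5601, -0.0142, 0.1028]
tool_rot: [0.69, 0.724, 0.0, -0.0]
force: [-0.2, -0.4, -0.0]
finger_gap: 0.935
tcp [ 0.5601 -0.0142  0.1028] phi 92.81 dp cm [ 0.02 -0.01  0.28] roll 0 t 7.3 F [-1.   0.2 -0.5] gap 0.935
```

View pics/w6.png

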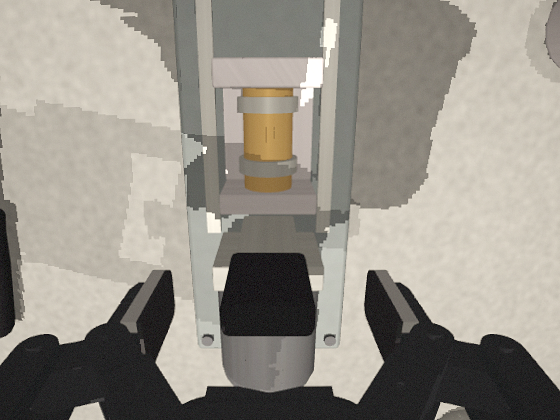

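The gauge stands free and upright with the jaws clear. I'll raise, close the fingers and move behind the slide.

```bash
python3 -m creep '{"claw":[8,8,8,8,0,0,0,0,0,0,0,0],"dp":[[0,0,-2],[0,0,-5],[0,0,-8],[0,0,-8],[3,0,-8],[7,0,-8],[10,0,-8],[11.8,0,-8],[11.8,0,-6],[11.8,0,-3],[11.8,0,0],[11.8,0,0]],"roll":[0,0,0,0,0,0,0,0,0,0,0,0]}'
python3 -c "
from h import *
snap('wrist','w7.png');snap('scene','s7.png');snap('top','t7.png')
s=load('scene');cv2.imwrite('pics/c7.png',cv2.resize(s['image'][130:250,225:355,::-1],None,fx=5,fy=5))
x,y=S(0,.122);go(x,y,.055,92.8)"
```

```text
t: 8.5
tcp_pos: [0.5508, 0.1037, 0.0987]
tool_rot: [0.69, 0.724, -0.003, -0.004]
force: [0.2, -0.2, 0.4]
finger_gap: -0.005
tcp [0.5547 0.1036 0.1032] phi 92.8 dp cm [-0.22 -0.07  4.82] roll 0.0 t 8.65 F [-0.4 -0.3 -1.2] gap 0.001
```

View pics/c7.png

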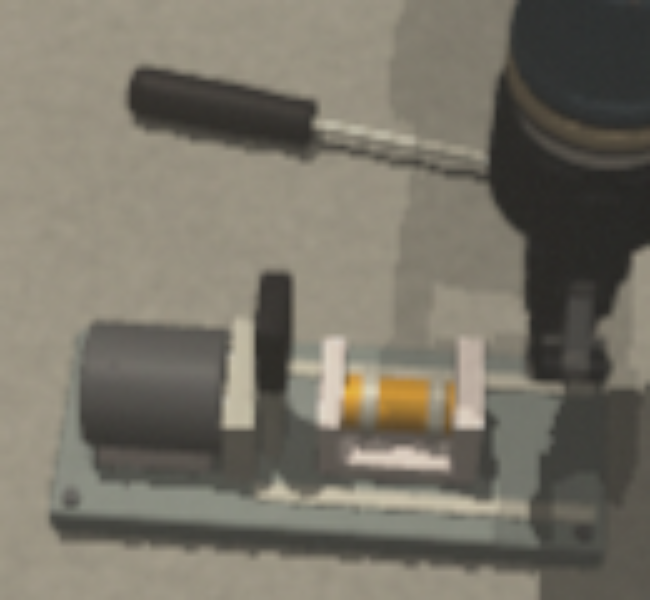

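View pics/w7.png

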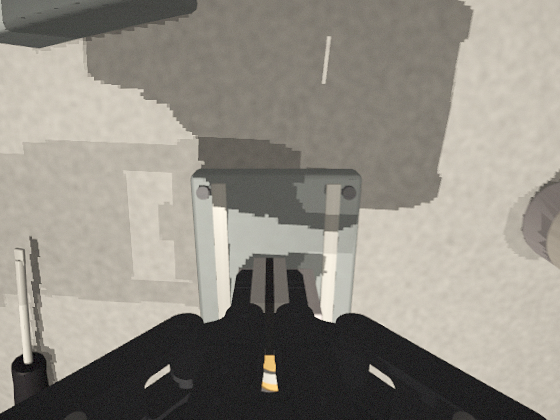

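The gauge stands upright close to the plate and the fingers are behind the slide over the bed end. Descend and approach.

```bash
python3 -m creep '{"claw":[0,0,0,0,0,0,0,0,0,0],"dp":[[0,0,2],[0,0,4],[0,0,4.8],[0,0,4.8],[-0.4,0,4.8],[-0.8,0,4.8],[-1.0,0,4.8],[-1.2,0,4.8],[-1.4,0,4.8],[-1.4,0,4.8]],"roll":[0,0,0,0,0,0,0,0,0,0]}'
python3 -c "
from h import *
x,y=S(0,.0965+.011);go(x,y,.055,92.8)
snap('scene','s8.png')
s=load('scene');cv2.imwrite('pics/c8.png',cv2.resize(s['image'][130:250,225:355,::-1],None,fx=5,fy=5))"
```

```text
t: 9.65
tcp_pos: [0.5551, 0.0893, 0.0549]
tool_rot: [0.69, 0.724, 0.0, 0.0]
force: [0.5, 0.7, -0.2]
finger_gap: -0.003
tcp [0.5551 0.0893 0.0549] phi 92.78 dp cm [-0.25 -0.04 -0.01] roll -0.0003 t 9.65 F [ 0.5  0.7 -0.2] gap -0.003
```

View pics/c8.png

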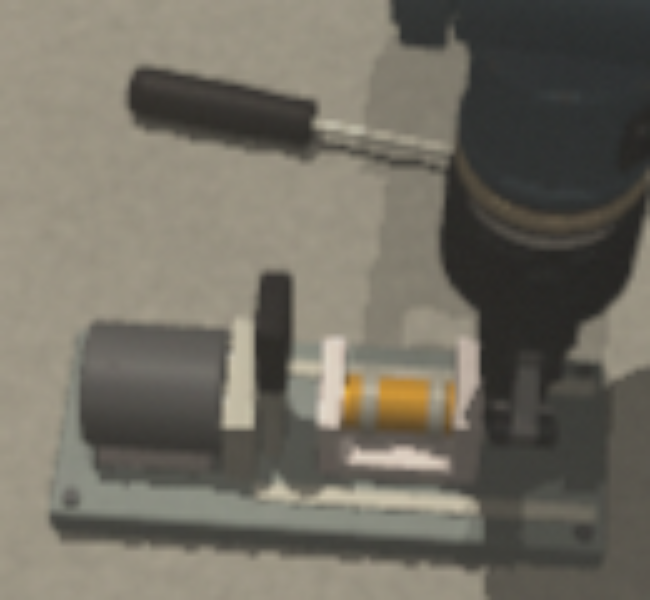

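Fingers just short of the rear plate. Push slowly, first 16 mm.

```bash
python3 -m creep '{"claw":[0,0,0,0,0,0,0,0,0,0,0,0],"dp":[[-0.15,0,0],[-0.3,0,0],[-0.45,0,0],[-0.6,0,0],[-0.75,0,0],[-0.9,0,0],[-1.05,0,0],[-1.2,0,0],[-1.35,0,0],[-1.5,0,0],[-1.6,0,0],[-1.6,0,0]],"roll":[0,0,0,0,0,0,0,0,0,0,0,0]}'
python3 -c "
from h import *
x,y=S(0,.0965+.011);go(x,y,.055,92.8)
snap('scene','s9.png')
s=load('scene');cv2.imwrite('pics/c9.png',cv2.resize(s['image'][130:250,225:355,::-1],None,fx=5,fy=5))"
```

```text
t: 10.9
tcp_pos: [0.5557, 0.0749, 0.0548]
tool_rot: [0.69, 0.724, 0.001, -0.001]
force: [-0.1, 5.0, 0.3]
finger_gap: 0.001
tcp [0.5557 0.0749 0.0548] phi 92.78 dp cm [ 1.2  -0.02 -0.02] roll -0.0004 t 10.9 F [-0.1  5.   0.3] gap 0.001
```

View pics/c9.png

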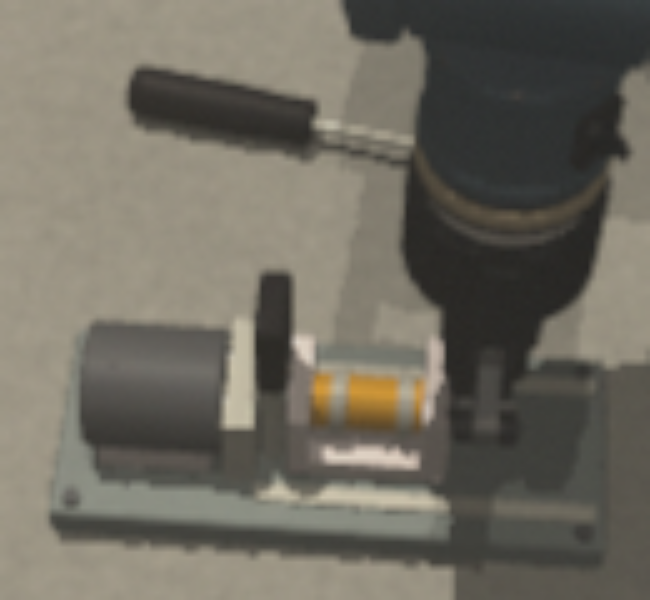

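```bash
python3 -m creep '{"claw":[0,0,0,0,0],"dp":[[-0.1,0,0],[-0.2,0,0],[-0.3,0,0],[-0.4,0,0],[-0.4,0,0]],"roll":[0,0,0,0,0]}'
python3 -c "
from h import *
snap('scene','s10.png')
s=load('scene');cv2.imwrite('pics/c10.png',cv2.resize(s['image'][130:250,225:355,::-1],None,fx=5,fy=5))"
```

```text
t: 11.45
tcp_pos: [0.5559, 0.0712, 0.0548]
tool_rot: [0.69, 0.724, 0.001, -0.001]
force: [-0.3, 6.1, 1.0]
finger_gap: -0.002
```

View pics/c10.png

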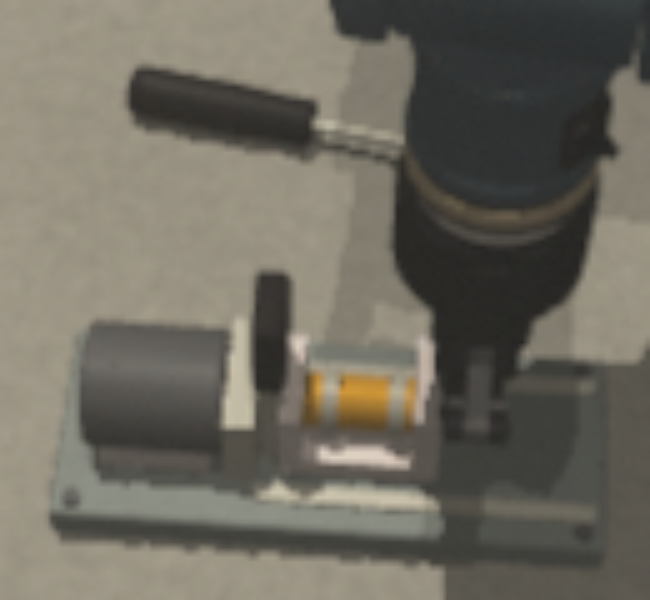

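The gauge is beginning to move with the slide. Continue in 1 mm steps watching force.

```bash
python3 -m creep '{"claw":[0,0,0],"dp":[[-0.1,0,0],[-0.2,0,0],[-0.2,0,0]],"roll":[0,0,0]}'; python3 -m creep '{"claw":[0,0,0],"dp":[[-0.1,0,0],[-0.1,0,0],[-0.1,0,0]],"roll":[0,0,0]}'
```

```text
t: 11.8
tcp_pos: [0.556, 0.0696, 0.0548]
tool_rot: [0.69, 0.724, 0.001, -0.001]
force: [0.1, 7.9, 1.4]
finger_gap: -0.001
t: 12.1
tcp_pos: [0.5559, 0.0696, 0.0548]
tool_rot: [0.69, 0.724, 0.001, -0.001]
force: [1.6, 11.6, 1.2]
finger_gap: -0.0
```

The TCP stopped at y=0.0696 while the force rose from 7.9 to 11.6 N, so the gauge is nipped. Back off and rise.

```bash
python3 -m creep '{"claw":[0,0,0,0,0,0,0,0,0,0],"dp":[[0.2,0,0],[0.6,0,0],[1.2,0,0],[1.5,0,-1],[1.5,0,-4],[1.5,0,-8],[1.5,0,-12.5],[1.5,0,-12.5],[1.5,0,-12.5],[1.5,0,-12.5]],"roll":[0,0,0,0,0,0,0,0,0,0]}'
python3 -c "
from h import *
go(.56,0,.18,92.8)
snap('top','t11.png');snap('scene','s11.png')
s=load('scene');cv2.imwrite('pics/c11.png',cv2.resize(s['image'][130:250,225:355,::-1],None,fx=5,fy=5))"
```

```text
t: 13.1
tcp_pos: [0.5544, 0.0817, 0.1792]
tool_rot: [0.69, 0.724, -0.001, -0.001]
force: [-0.1, 0.1, -0.2]
finger_gap: -0.004
tcp [0.5544 0.0817 0.1792] phi 92.81 dp cm [-8.19  0.16 -0.08] roll 0.0001 t 13.1 F [-0.1  0.1 -0.2] gap -0.004
```

View pics/c11.png

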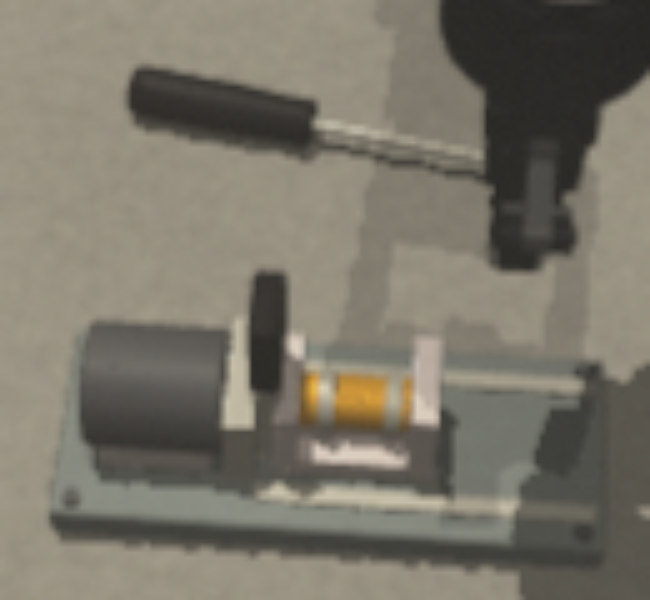

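```bash
python3 -m creep '{"claw":[4,8,8,8,8,8,8,8],"dp":[[-2,0,0],[-5,0.05,0],[-8,0.1,0],[-9.4,0.1,0],[-9.85,0.1,0],[-9.85,0.1,0],[-9.85,0.1,0],[-9.85,0.1,0]],"roll":[0,0,0,0,0,0,0,0]}'
python3 - <<'E'
from h import *
go(.5603,-.0166,.1035,92.8)
s=snap('wrist','w12.png'); X=cloud(s); st=manip.sense(); f=phi(st); p=np.array([.5602,-.0166,.18]); p=np.array(st['tcp_pos'])
D=X-p; tx=D[...,0]*np.cos(f)+D[...,1]*np.sin(f); ty=D[...,0]*np.sin(f)-D[...,1]*np.cos(f)
m=(X[...,2]>.118)&(X[...,2]<.126); m[:,:215]=0;m[:,330:]=0;m[350:]=0
r=cv2.minAreaRect(np.c_[tx[m],ty[m]].astype(np.float32)*1000); print(m.sum(),r,np.median(X[m][:,2]))
for v in list(range(60,300,8)): print(v,np.round(1000*np.array([np.nanmedian(tx[v,262:280]),np.nanmedian(X[v,262:280,2])]),1))
E
```

```text
t: 14.0
tcp_pos: [0.561, -0.0155, 0.1797]
tool_rot: [0.689, 0.725, -0.0, -0.0]
force: [-0.7, 0.0, -0.1]
finger_gap: 0.937
tcp [ 0.561  -0.0155  0.1797] phi 92.88 dp cm [-0.11 -0.07  7.62] roll 0.0014 t 14.0 F [-0.7  0.  -0.1] gap 0.937
1393 ((0.8038215637207031, -1.3980064392089844), (33.53976058959961, 13.916890144348145), 89.78875732421875) 0.12044486241281317
60 [98.6 20.9]
68 [93.  20.8]
76 [87.3 21. ]
84 [81.6 20.6]
92 [75.9 20.8]
100 [71.9 70.6]
108 [67.1 70.8]
116 [61.3 60.2]
124 [56.4 62.6]
132 [50.8 60.1]
140 [45.5 60. ]
148 [40.1 60. ]
156 [34.6 59.8]
164 [29.3 60.6]
172 [24.2 62.8]
180 [18.  60.4]
188 [13.5 65. ]
196 [ 7.8 65.1]
204 [ 7.3 81.1]
212 [ 7.2 96.4]
220 [  7.2 110.1]
228 [  6.3 120. ]
236 [  2. 121.]
244 [ -2.8 120.9]
252 [-28.8  77.1]
260 [-34.9  77.3]
268 [-41.   77.4]
276 [-47.5  77.3]
284 [-53.9  77.2]
292 [-60.8  76.8]
```

View pics/w12.png

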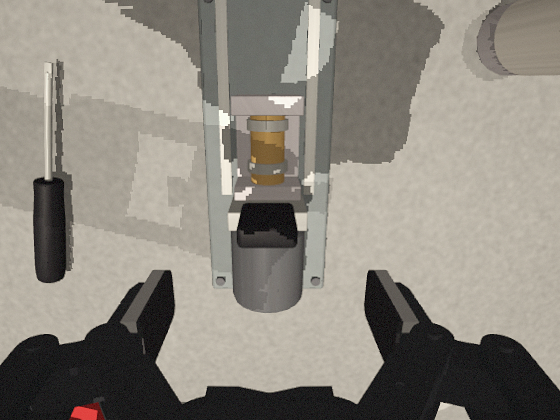

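The gauge stands nipped, handle at (267,225), and is upright. Descend and grip.

```bash
python3 -m creep '{"claw":[8,8,8,8,8,6,4.5,3,3,3,3,3],"dp":[[-0.05,-0.12,2.5],[-0.05,-0.12,5],[-0.05,-0.12,7],[-0.05,-0.12,7.5],[-0.05,-0.12,7.5],[-0.05,-0.12,7.5],[-0.05,-0.12,7.5],[-0.05,-0.12,7.5],[-0.05,-0.12,7.5],[-0.05,-0.12,7.5],[-0.05,-0.12,7.5],[-0.05,-0.12,7.5]],"roll":[0,0,0,0,0,0,0,0,0,0,0,0]}' 40
python3 -c "
from h import *
go(.5603,-.0166,.1035,92.8)"
```

```text
t: 15.25
tcp_pos: [0.5606, -0.0173, 0.1058]
tool_rot: [0.69, 0.724, 0.0, 0.001]
force: [-0.8, 0.4, 6.4]
finger_gap: 0.389
tcp [ 0.5606 -0.0173  0.1058] phi 92.81 dp cm [ 0.07 -0.02  0.23] roll 0.0001 t 15.25 F [-0.8  0.4  6.4] gap 0.389
```

```bash
python3 -m creep '{"claw":[3,3,3,3,3,3,3,3,3,3,3,3],"dp":[[0,0,-0.3],[0,0,-0.6],[0,0,-1],[0,0,-1.5],[0,0,-2.2],[0,0,-3],[0,0,-4],[0,0,-5.5],[0,0,-7.5],[0,0,-10],[0,0,-10],[0,0,-10]],"roll":[0,0,0,0,0,0,0,0,0,0,0,0]}'
python3 - <<'E'
from h import *
go(.5603,-.0166,.1035,92.8)
s=snap('wrist','w13.png'); X=cloud(s); st=manip.sense(); f=phi(st); p=np.array(st['tcp_pos'])
D=X-p; tx=D[...,0]*np.cos(f)+D[...,1]*np.sin(f); ty=D[...,0]*np.sin(f)-D[...,1]*np.cos(f)
for v in list(range(92,104,2))+list(range(156,332,6)): print(v,np.round(1000*np.array([np.nanmedian(tx[v,262:280]),np.nanmedian(X[v,262:280,2])]),1))
m=(tx>-.01)&(tx<.02)&(D[...,2]<-.03)&(D[...,2]>-.085); m[:, :200]=0; m[:,340:]=0
print('blade',m.sum(),np.percentile(ty[m],[1,99]))
E
```

```text
t: 16.45
tcp_pos: [0.5602, -0.017, 0.2056]
tool_rot: [0.69, 0.724, 0.0, 0.001]
force: [-0.6, -0.5, -0.8]
finger_gap: 0.389
tcp [ 0.5602 -0.017   0.2056] phi 92.81 dp cm [ 0.04  0.02 10.21] roll 0.0002 t 16.45 F [-0.6 -0.5 -0.8] gap 0.389
92 [76.  69.9]
94 [74.6 70.3]
96 [73.3 70.8]
98 [72.  70.8]
100 [70.6 70.5]
102 [69.3 70.5]
156 [30.  62.6]
162 [25.5 62.9]
168 [20.2 59.9]
174 [15.7 60.5]
180 [12.1 64.8]
186 [ 7.4 64.6]
192 [-2.4 47.4]
198 [-2.3 64. ]
204 [-6.1 67.1]
210 [-11.  67.]
216 [  5.8 126.3]
222 [  6.1 136.8]
228 [  6.1 145.9]
234 [  5.9 153.9]
240 [  5.8 161.4]
246 [  5.9 168.7]
252 [  8.9 181.7]
258 [  9.  187.8]
264 [  8.9 193.2]
270 [  9.2 198.9]
276 [  9.1 203.6]
282 [  9.3 208.5]
288 [  9.3 212.8]
294 [  9.  216.4]
300 [  8.3 219.2]
306 [  6.7 220.4]
312 [  4.3 220.6]
318 [  1.7 220.6]
324 [ -0.8 220.6]
330 [-172.5    0.6]
blade 1925 [-0.01428115  0.01485869]
```

View pics/w13.png

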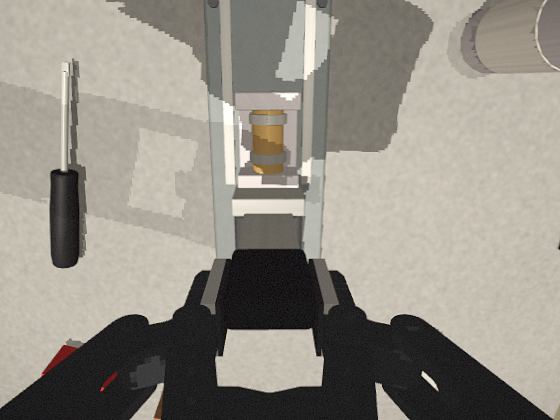

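The gauge is out. The slide front now sits about 8 mm from the plate face (−2.3 to about 5.6 mm in the tool frame). Carry the gauge back above the rack.

```bash
python3 -c "
from h import *
go(.4810,-.3064,.2056,83.2)"
```

```text
tcp [ 0.5595 -0.017   0.2047] phi 92.81 dp cm [-28.53  -9.26  -0.09] roll 0.1677 t 16.5 F [-0.3 -0.3 -1.8] gap 0.392
```

```bash
python3 -m creep '{"claw":[3,3,3,3,3,3,3,3,3,3,3,3],"dp":[[-1.5,-0.5,0],[-4.5,-1.5,0],[-8,-2.6,0],[-11.5,-3.7,0],[-15,-4.9,0],[-18.5,-6,0],[-22,-7.1,0],[-25.5,-8.3,0],[-27.5,-9,0],[-28.5,-9.3,0],[-28.5,-9.3,0],[-28.5,-9.3,0]],"roll":[0.02,0.04,0.06,0.08,0.1,0.12,0.14,0.16,0.168,0.168,0.168,0.168]}'
cat > m.py <<'E'
from h import *
import sys
go(.4810,-.3064,.2056,83.2)
s=snap('wrist',sys.argv[1]); X=cloud(s); st=manip.sense(); f=phi(st); p=np.array(st['tcp_pos'])
D=X-p; tx=D[...,0]*np.cos(f)+D[...,1]*np.sin(f); ty=D[...,0]*np.sin(f)-D[...,1]*np.cos(f)
m=(tx>-.01)&(tx<.012)&(D[...,2]<-.03)&(D[...,2]>-.085); m[:, :200]=0; m[:,340:]=0
print('blade face tx',np.median(tx[m])*1000,'ty edges',np.percentile(ty[m],[1,99])*1000)
m=(X[...,2]>.04)&(X[...,2]<.05); m[:130]=0;m[:,:200]=0;m[:,340:]=0
print('rack',m.sum(),cv2.minAreaRect(np.c_[tx[m],ty[m]].astype(np.float32)*1000))
E
python3 m.py w14.png
```

```text
t: 17.7
tcp_pos: [0.4807, -0.3055, 0.2041]
tool_rot: [0.748, 0.664, 0.0, -0.001]
force: [-0.1, 1.2, -1.6]
finger_gap: 0.391
tcp [ 0.4807 -0.3055  0.2041] phi 83.17 dp cm [-0.09  0.04 -0.15] roll -0.0006 t 17.7 F [-0.1  1.2 -1.6] gap 0.391
blade face tx 5.7545151096857365 ty edges [-15.29160934  13.83551124]
rack 4601 ((-24.205036163330078, -0.19090652465820312), (100.4946517944336, 122.11885833740234), 0.3648056387901306)
```

View pics/w14.png

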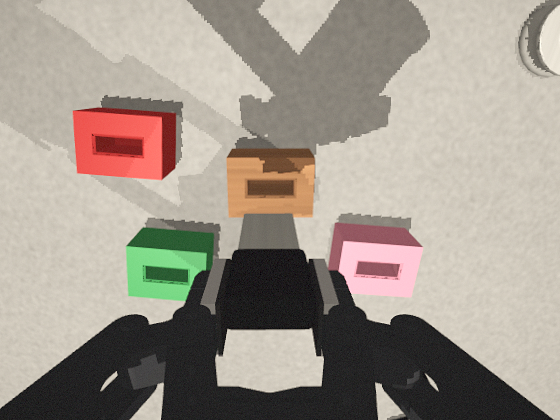

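```bash
cat >> m.py <<'E'
m[:, :222]=0; m[:,320:]=0; m[218:]=0
print('rack',m.sum(),cv2.minAreaRect(np.c_[tx[m],ty[m]].astype(np.float32)*1000))
sl=(X[...,2]<.038)&(tx>-.03)&(tx<.03)&(abs(ty)<.025); sl[:150]=0; sl[213:]=0; sl[:,235:238]=sl[:,235:238]
print('slot px',sl.sum(), [ (np.where(sl)[i].min(),np.where(sl)[i].max()) for i in (0,1)])
# slot via rays at top plane: image-plane centre of slot from hole pixels
v0,v1=np.where(sl)[0].min()-.5,np.where(sl)[0].max()+.5; u0,u1=np.where(sl)[1].min()-.5,np.where(sl)[1].max()+.5
k=K(s); c=np.array([[u0,v0],[u1,v0],[u1,v1],[u0,v1]]); n=cv2.undistortPoints(c.reshape(-1,1,2),k,np.array(s['dist'],float)).reshape(-1,2)
R=np.array(s['R']); C=-R.T@np.array(s['t']); d=np.c_[n,np.ones(4)]@R; W=C+d*((.0457-C[2])/d[:,2])[:,None]-p
print('slot corners',np.round(1000*np.c_[W[:,0]*np.cos(f)+W[:,1]*np.sin(f),W[:,0]*np.sin(f)-W[:,1]*np.cos(f)],1))
E
sed -i "s/^s=snap.*; X/s=snap('wrist',sys.argv[1]) if len(sys.argv)>1 else load('wrist'); X/" m.py; python3 m.py
```

```text
tcp [ 0.4809 -0.3051  0.2043] phi 83.22 dp cm [-0.13  0.02 -0.13] roll 0.0004 t 17.75 F [-0.3 -0.1 -1.6] gap 0.391
blade face tx 5.7545151096857365 ty edges [-15.29160934  13.83551124]
rack 4601 ((-24.205036163330078, -0.19090652465820312), (100.4946517944336, 122.11885833740234), 0.3648056387901306)
rack 4418 ((0.7131519317626953, 0.5299911499023438), (50.44081497192383, 70.20677185058594), 0.1081283763051033)
slot px 1002 [(np.int64(150), np.int64(193)), (np.int64(240), np.int64(300))]
slot corners [[ 32.2 -23.7]
 [ 32.2  24. ]
 [ -3.8  24.9]
 [ -3.7 -24.7]]
```

Gauge is about (1.05, −1.2) mm off the rack centre in tool axes. Correct and descend to just above the slot.

```bash
python3 -m creep '{"claw":[3,3,3,3,3,3],"dp":[[-0.1,0.12,2],[-0.1,0.12,4],[-0.1,0.12,6],[-0.1,0.12,6.5],[-0.1,0.12,6.5],[-0.1,0.12,6.5]],"roll":[0,0,0,0,0,0]}'
python3 m.py w15.png
python3 -c "
from h import *
s=snap('scene','s15.png');cv2.imwrite('pics/c15.png',cv2.resize(s['image'][110:220,100:230,::-1],None,fx=5,fy=5))"
```

```text
t: 18.35
tcp_pos: [0.4829, -0.3073, 0.1405]
tool_rot: [0.748, 0.664, 0.0, 0.001]
force: [0.6, 0.3, -0.7]
finger_gap: 0.39
tcp [ 0.4829 -0.3073  0.1405] phi 83.24 dp cm [ 0.07 -0.2  -6.51] roll 0.0007 t 18.35 F [ 0.6  0.3 -0.7] gap 0.39
blade face tx 6.341776984124401 ty edges [-15.09615849  14.04675811]
rack 5635 ((2.941549301147461, -1.8743247985839844), (50.99800491333008, 70.45478057861328), 0.02141192927956581)
rack 3480 ((13.78530502319336, 0.9001617431640625), (29.292888641357422, 62.577110290527344), 0.40802326798439026)
slot px 1639 [(np.int64(157), np.int64(212)), (np.int64(231), np.int64(308))]
slot corners [[ 39.2 -23.7]
 [ 39.2  23.9]
 [  2.9  25.1]
 [  2.9 -24.9]]
```

View pics/w15.png

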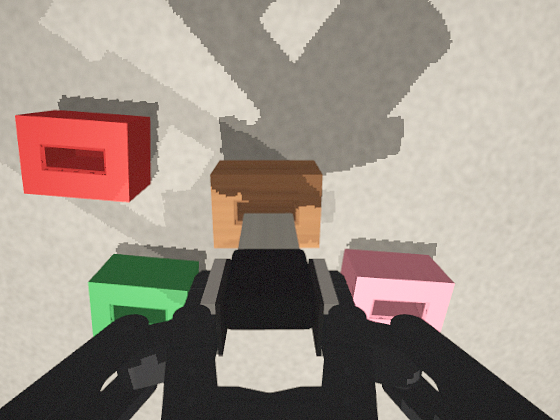

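View pics/c15.png

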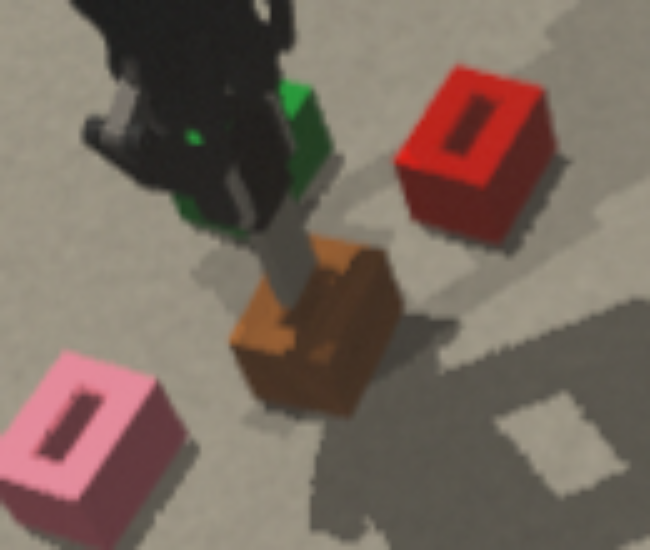

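```bash
python3 -m creep '{"claw":[3,3,3],"dp":[[0.05,-0.12,0],[0.05,-0.12,0],[0.05,-0.12,0]],"roll":[0,0,0]}'
python3 m.py w16.png|head -4; python3 m.py w17.png | head -4
python3 -c "
import cv2;a=cv2.imread('pics/w17.png')[150:260,200:335];cv2.imwrite('pics/c17.png',cv2.resize(a,None,fx=5,fy=5,interpolation=cv2.INTER_NEAREST))"
```

```text
t: 18.75
tcp_pos: [0.4811, -0.3071, 0.1402]
tool_rot: [0.748, 0.664, 0.0, 0.0]
force: [0.6, 0.6, 0.1]
finger_gap: 0.387
tcp [ 0.4811 -0.3071  0.1402] phi 83.17 dp cm [ 0.06 -0.02 -6.54] roll -0.0004 t 18.75 F [0.6 0.6 0.1] gap 0.387
blade face tx 6.0911610482463825 ty edges [-15.07204578  14.131225  ]
rack 5682 ((2.662313461303711, 0.11149215698242188), (50.858333587646484, 70.42750549316406), 0.02860572189092636)
rack 3522 ((13.517867088317871, 0.7890605926513672), (29.14618492126465, 62.47421646118164), 0.06046956777572632)
tcp [ 0.4811 -0.3071  0.1401] phi 83.17 dp cm [ 0.06 -0.02 -6.55] roll -0.0004 t 18.8 F [ 0.  -0.9 -0.9] gap 0.392
blade face tx 6.053080496931917 ty edges [-14.99027331  14.14262506]
rack 5690 ((2.5267181396484375, 0.10332107543945312), (50.91058349609375, 70.26593780517578), 0.0048159463331103325)
rack 3525 ((13.484151840209961, 0.8316745758056641), (28.995595932006836, 62.328243255615234), 0.0048159463331103325)
```

View pics/c17.png

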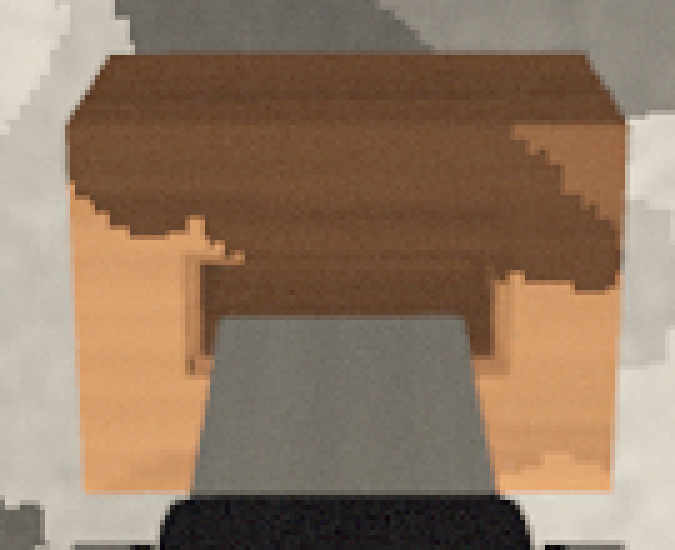

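Blade centred over the slot to about 0.5 mm. Insert.

```bash
python3 -m creep '{"claw":[3,3,3,3,3,3,3,3,3],"dp":[[0.05,0.05,0.6],[0.05,0.05,1.2],[0.05,0.05,1.8],[0.05,0.05,2.4],[0.05,0.05,3],[0.05,0.05,3.6],[0.05,0.05,4.2],[0.05,0.05,4.6],[0.05,0.05,4.6]],"roll":[0,0,0,0,0,0,0,0,0]}'
```

```text
t: 19.75
tcp_pos: [0.4813, -0.3062, 0.0931]
tool_rot: [0.748, 0.664, -0.0, -0.001]
force: [0.0, 0.2, -0.9]
finger_gap: 0.392
```

No contact force: it's in. Lower to the floor, then release.

```bash
python3 -m creep '{"claw":[3,3,3,3],"dp":[[0,0,0.15],[0,0,0.3],[0,0,0.35],[0,0,0.35]],"roll":[0,0,0,0]}'; python3 -m creep '{"claw":[3.6,4.5,6,8,8,8,8,8,8,8,8,8],"dp":[[0,0,0],[0,0,0],[0,0,0],[0,0,0],[0,0,0],[0,0,0],[0,0,-2],[0,0,-5],[0,0,-9],[0,0,-12],[0,0,-12],[0,0,-12]],"roll":[0,0,0,0,0,0,0,0,0,0,0,0]}'
python3 m.py w18.png
python3 - <<'E'
from h import *
s=load('wrist'); X=cloud(s); m=(X[...,2]>.095)&(X[...,2]<.112); m[:,:230]=0;m[:,310:]=0;m[:140]=0;m[260:]=0
print(cv2.minAreaRect((X[m][:,:2]*1000).astype(np.float32)),np.median(X[m][:,2]))
E
```

```text
t: 20.15
tcp_pos: [0.4818, -0.3067, 0.0909]
tool_rot: [0.748, 0.664, 0.0, 0.0]
force: [-0.8, -0.1, 1.9]
finger_gap: 0.391
t: 21.35
tcp_pos: [0.4817, -0.3065, 0.2109]
tool_rot: [0.748, 0.664, 0.0, 0.001]
force: [-0.3, -0.0, -0.0]
finger_gap: 0.943
tcp [ 0.4817 -0.3065  0.2109] phi 83.19 dp cm [ 0.   -0.07  0.53] roll -0.0002 t 21.35 F [-0.3 -0.  -0. ] gap 0.943
((481.4713439941406, -303.93585205078125), (13.582559585571289, 33.481468200683594), 82.89119720458984) 0.10534910413839658
  return _methods._mean(a, axis=axis, dtype=dtype,
  ret = ret.dtype.type(ret / rcount)
Traceback (most recent call last):
  File "m.py", line 7, in <module>
    print('blade face tx',np.median(tx[m])*1000,'ty edges',np.percentile(ty[m],[1,99])*1000)
                                                           ~~~~~~~~~~~~~^^^^^^^^^^^^^^
IndexError: index -1 is out of bounds for axis 0 with size 0
```

View pics/w18.png

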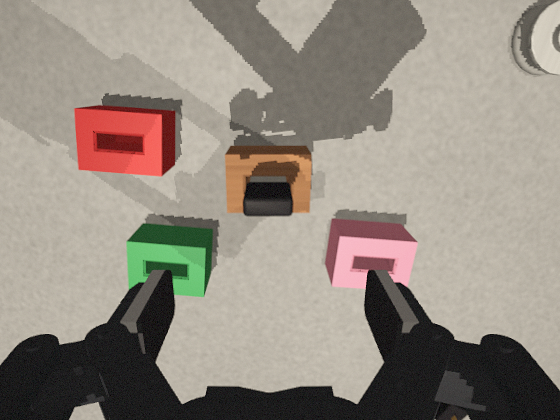

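The gauge is back in the slot: top at z 0.105, position (481.5,−303.9), matching where it began. Now over to the tester with fingers closing.

```bash
python3 -m creep '{"claw":[8,8,4,0,0,0,0,0,0,0,0,0],"dp":[[2,-0.5,0],[6,-1.4,0],[11,-2.6,0],[16,-3.7,0],[21,-4.9,0],[26,-6,0],[31,-7.2,0],[36,-8.4,0],[40,-9.3,0],[43,-10,0],[44.5,-10.4,0],[45,-10.5,0]],"roll":[0,0,0,0,0,0,0,0,0,0,0,0]}'
python3 - <<'E'
from h import *
go(.4135,.307,.15,83.2)
s=snap('wrist','w19.png'); X=cloud(s)
m=(X[...,2]>.072)&(X[...,2]<.1); 
n,l,st,c=cv2.connectedComponentsWithStats(m.astype(np.uint8))
for i in range(1,n):
    if st[i,4]>80:
        p=X[l==i]; print(st[i],cv2.minEnclosingCircle((p[:,:2]*1000).astype(np.float32)),np.median(p[:,2]),p[:,:2].mean(0))
s=snap('top','t19.png'); X=cloud(s)
for lo,hi in [(.055,.075)]:
    p=X[205:245,225:285].reshape(-1,3);p=p[(p[:,2]>lo)&(p[:,2]<hi)]; print(cv2.minAreaRect((p[:,:2]*1000).astype(np.float32)))
cv2.imwrite('pics/c19.png',cv2.resize(s['image'][195:255,215:330,::-1],None,fx=6,fy=6,interpolation=cv2.INTER_CUBIC))
E
```

```text
t: 22.6
tcp_pos: [0.429, 0.1543, 0.2088]
tool_rot: [0.747, 0.665, -0.002, -0.001]
force: [-0.1, -0.1, -0.0]
finger_gap: -0.002
tcp [0.429  0.1543 0.2088] phi 83.36 dp cm [14.99 -3.31  5.88] roll 0.0028 t 22.6 F [-0.1 -0.1 -0. ] gap -0.002
[243  65  26  26 545] ((429.05517578125, 240.10153198242188), 8.906044960021973) 0.07648170726217102 [0.4291898  0.24032243]
((560.2613525390625, 14.716033935546875), (55.37709426879883, 82.96807861328125), 0.20290692150592804)
```

View pics/w19.png

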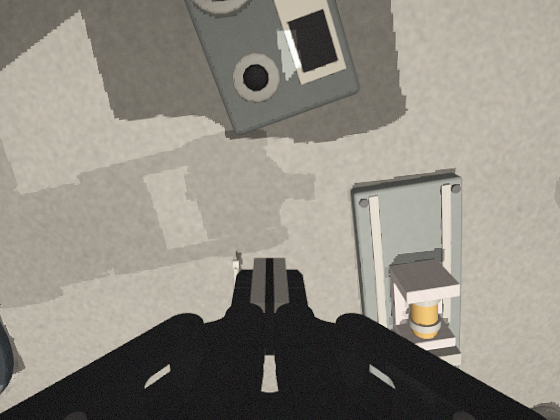

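View pics/t19.png

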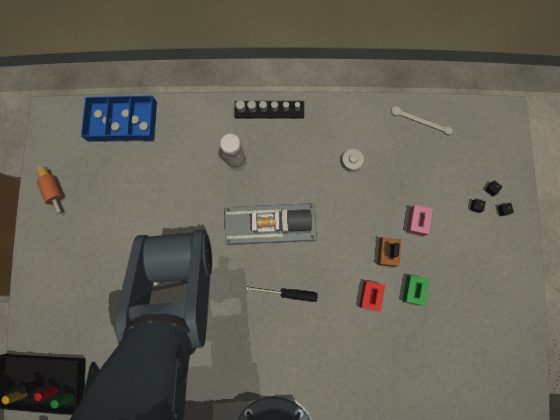

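Small button at (256,77) measures (429,240) mm. So the large button is at about (413,308), agreeing with the top view's (412–414, 306–308). The slide and rack look right in the top view, and the bystanders are unmoved. Go above the button.

```bash
python3 -m creep '{"claw":[0,0,0,0,0,0,0,0,0],"dp":[[4,-0.9,0],[8,-1.8,0],[12,-2.7,0],[14.5,-3.3,0],[15.05,-3.4,0],[15.05,-3.4,3],[15.05,-3.4,6],[15.05,-3.4,7],[15.05,-3.4,7]],"roll":[0,0,0,0,0,0,0,0,0]}'
python3 - <<'E'
from h import *
go(.413,.308,.090,83.2)
snap('wrist','w20.png');s=snap('scene','s20.png');cv2.imwrite('pics/c20.png',cv2.resize(s['image'][110:220,350:480,::-1],None,fx=5,fy=5))
E
```

```text
t: 23.6
tcp_pos: [0.4143, 0.3044, 0.1388]
tool_rot: [0.749, 0.663, -0.002, -0.001]
force: [0.3, -1.0, -0.7]
finger_gap: 0.001
tcp [0.4143 0.3044 0.1388] phi 83.07 dp cm [ 0.34 -0.18  4.88] roll -0.0022 t 23.6 F [ 0.3 -1.  -0.7] gap 0.001
```

View pics/c20.png

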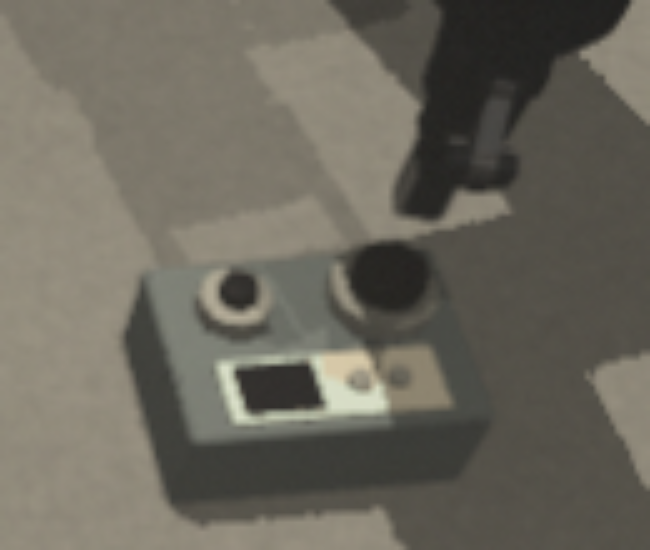

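View pics/w20.png

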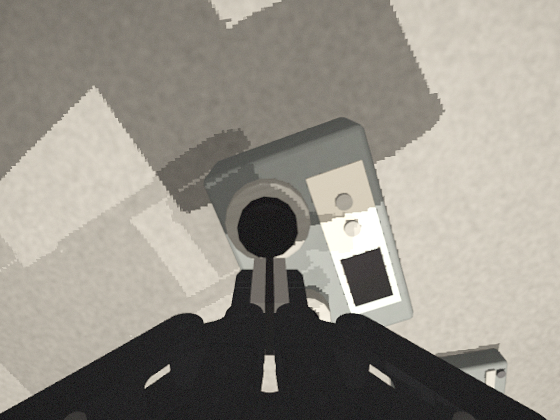

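```bash
python3 - <<'E'
from h import *
s=load('wrist');X=cloud(s); m=(X[...,2]>.0765)&(X[...,2]<.083); m[:,:225]=0;m[:,312:]=0;m[:180]=0;m[258:]=0
print(m.sum(),cv2.minEnclosingCircle((X[m][:,:2]*1000).astype(np.float32)),np.median(X[m][:,2])); go(.413,.307,.09,83.2)
E
```

```text
2664 ((413.6891784667969, 308.616943359375), 17.0308837890625) 0.07966620877479438
tcp [0.4158 0.3056 0.1408] phi 83.1 dp cm [ 0.1  -0.29  5.08] roll -0.0017 t 23.7 F [0.4 0.5 1.2] gap 0.001
```

```bash
python3 -m creep '{"claw":[0,0,0,0,0,0,0],"dp":[[0.25,-0.2,1],[0.25,-0.2,2.5],[0.25,-0.2,3.7],[0.25,-0.2,4.2],[0.25,-0.2,4.7],[0.25,-0.2,5.1],[0.25,-0.2,5.1]],"roll":[0,0,0,0,0,0,0]}'
```

```text
t: 24.4
tcp_pos: [0.4129, 0.3089, 0.0901]
tool_rot: [0.748, 0.664, -0.0, -0.0]
force: [-2.6, -1.1, 5.9]
finger_gap: 0.001
```

Near full travel (5.9 N); press 1.5 mm more and hold for over a second.

```bash
python3 -m creep '{"claw":[0,0,0,0,0],"dp":[[0,0,0.1],[0,0,0.2],[0,0,0.25],[0,0,0.25],[0,0,0.25]],"roll":[0,0,0,0,0]}'; python3 -m creep '{"claw":[0,0,0,0,0,0,0,0,0,0,0,0],"dp":[[0,0,0.1],[0,0,0.1],[0,0,0.1],[0,0,0.1],[0,0,0.1],[0,0,0.1],[0,0,0.1],[0,0,0.1],[0,0,0.1],[0,0,0.1],[0,0,0.1],[0,0,0.1]],"roll":[0,0,0,0,0,0,0,0,0,0,0,0]}'
python3 -c "
from h import *
s=snap('scene','s21.png');cv2.imwrite('pics/c21.png',cv2.resize(s['image'][110:220,350:480,::-1],None,fx=5,fy=5)); snap('wrist','w21.png')"
```

```text
t: 24.9
tcp_pos: [0.4129, 0.3089, 0.0897]
tool_rot: [0.748, 0.664, 0.0, 0.0]
force: [-5.6, -1.8, 24.1]
finger_gap: -0.001
t: 26.1
tcp_pos: [0.4129, 0.3089, 0.0896]
tool_rot: [0.748, 0.664, 0.001, 0.0]
force: [-6.6, -4.6, 30.7]
finger_gap: -0.0
```

View pics/c21.png

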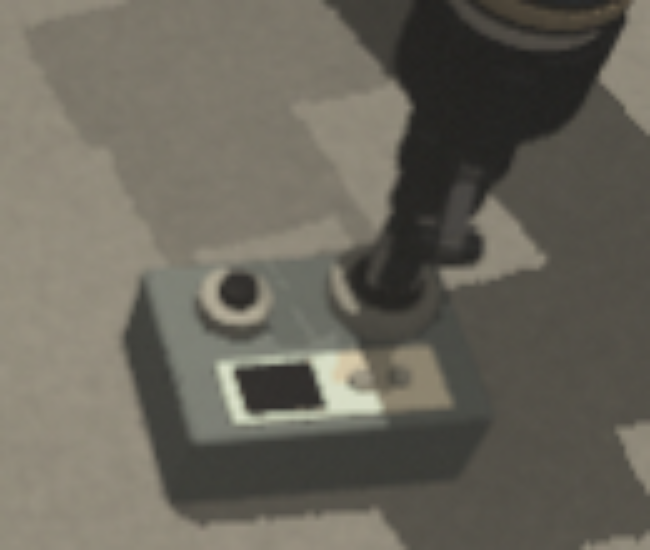

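The button bottomed out (z stopped at 0.0896 while the force rose to about 30 N) and was held for about 1.5 s. Release and rise clear.

```bash
python3 -m creep '{"claw":[0,0,0,0,0,0,0,0,0,0],"dp":[[0,0,-0.3],[0,0,-1],[0,0,-3],[0,0,-6],[0,0,-9],[-3,0,-11],[-7,0,-11],[-11,0,-11],[-11,0,-11],[-11,0,-11]],"roll":[0,0,0,0,0,0,0,0,0,0]}'
python3 - <<'E'
from h import *
go(.4,.2,.2)
snap('scene','s22.png'); s=snap('top','t22.png'); s=snap('wrist','w22.png'); X=cloud(s)
m=(X[...,2]>.072)&(X[...,2]<.1); n,l,st,c=cv2.connectedComponentsWithStats(m.astype(np.uint8))
for i in range(1,n):
    if st[i,4]>80: p=X[l==i]; print(st[i],np.median(p[:,2]),p[:,:2].mean(0))
s=load('top');X=cloud(s)
def R(n,u0,v0,u1,v1,lo,hi):
    p=X[v0:v1,u0:u1].reshape(-1,3);p=p[(p[:,2]>lo)&(p[:,2]<hi)]; print(n,cv2.minAreaRect((p[:,:2]*1000).astype(np.float32)))
R('can',210,125,255,170,.12,.16);R('pul',335,140,370,175,.025,.05);R('gauge',372,232,410,272,.08,.14);R('slide',240,205,281,245,.055,.0745);R('drv',240,282,322,305,.01,.05)
for v in (222,):
    print([(u,*(np.round(X[v,u,1:]*1000,0))) for u in range(245,292)])
cv2.imwrite('pics/c22.png',cv2.resize(load('scene')['image'][100:250,100:460,::-1],None,fx=2.2,fy=2.2,interpolation=cv2.INTER_CUBIC))
E
```

```text
t: 27.2
tcp_pos: [0.4008, 0.1994, 0.1961]
tool_rot: [0.749, 0.663, 0.001, 0.0]
force: [0.2, 0.7, 0.2]
finger_gap: -0.003
tcp [0.4008 0.1994 0.1961] phi 83.04 dp cm [ 0.05 -0.09 -0.39] roll 0 t 27.2 F [0.2 0.7 0.2] gap -0.003
[ 241   10   54   58 2404] 0.07957730649042227 [0.41311651 0.30838924]
[291 131  25  26 521] 0.07645713691670832 [0.42873731 0.24060064]
can ((740.1952514648438, 110.17203521728516), (50.873374938964844, 51.86707305908203), 60.086158752441406)
pul ((735.09716796875, -215.7779083251953), (59.124671936035156, 56.66584014892578), 42.59968948364258)
gauge ((479.87255859375, -304.6310729980469), (14.85241985321045, 33.46342468261719), 81.520263671875)
slide ((557.1337280273438, 22.228363037109375), (45.861751556396484, 67.93194580078125), 1.6428569555282593)
drv ((374.31842041015625, -20.415695190429688), (189.28741455078125, 25.910457611083984), 81.9633560180664)
[(245, np.float64(78.0), np.float64(21.0)), (246, np.float64(76.0), np.float64(19.0)), (247, np.float64(73.0), np.float64(21.0)), (248, np.float64(70.0), np.float64(27.0)), (249, np.float64(68.0), np.float64
[... 1124 characters left out ...]
276, np.float64(-6.0), np.float64(66.0)), (277, np.float64(-9.0), np.float64(66.0)), (278, np.float64(-11.0), np.float64(69.0)), (279, np.float64(-13.0), np.float64(20.0)), (280, np.float64(-16.0), np.float64(20.0)), (281, np.float64(-19.0), np.float64(20.0)), (282, np.float64(-22.0), np.float64(67.0)), (283, np.float64(-24.0), np.float64(69.0)), (284, np.float64(-27.0), np.float64(66.0)), (285, np.float64(-29.0), np.float64(68.0)), (286, np.float64(-32.0), np.float64(64.0)), (287, np.float64(-35.0), np.float64(69.0)), (288, np.float64(-37.0), np.float64(76.0)), (289, np.float64(-40.0), np.float64(76.0)), (290, np.float64(-42.0), np.float64(78.0)), (291, np.float64(-45.0), np.float64(74.0))]
```

View pics/c22.png

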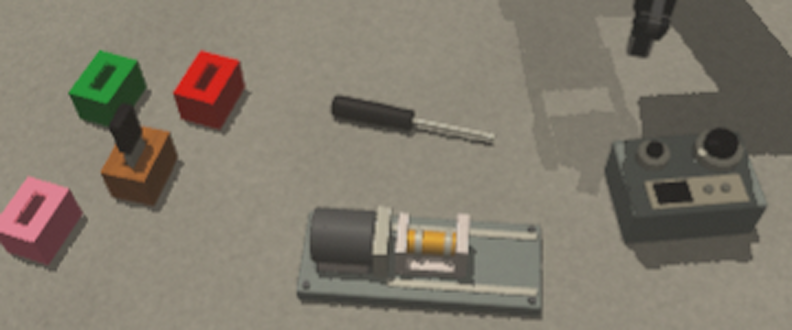

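Everything checks out: the gap is about 8 mm, the gauge is in the slot, both buttons are up and the bystanders have not moved. Handing in.

```bash
python3 -c "
from station import workorder
print(workorder.sign_off())"
```

```text
the job is handed in; nothing more can be done
None
```

The job is done and handed in at about 27 s of the 72 s allowed; the sign-off gave no verdict.

- **Gap:** I stood the gauge on the bed near the plate and pushed the slide up. The push stopped moving as the force rose to 11.6 N, so the gauge was nipped.
- **Gauge:** I drew it straight up and out and put it back in the wooden rack's slot with no jamming. Its final pose matches where it started to within about 0.5 mm: (481, −304) mm, top at z = 105 mm.
- **Test button:** I held the larger button on its stop for about 1.5 s, where the wrist force reached about 31 N. I pressed about 2 mm past the point where roughly 6 N already had it nearly down. I then let it come up.

**Last checks:**
- **Slide gap:** it measured 7.7 to 8 mm, good to about 1 mm because the depth readings at the plate edges are coarse.
- **Buttons:** both are up, with tops at 79.6 and 76.5 mm.
- **Bystanders:** the can, pulley and screwdriver are within about 1 mm of where they were.
- **Robot:** it is clear of everything.

One measurement disagreed. Above the rack, the gauge's sideways offset changed by 2.6 mm after a 1.2 mm correction. I measured again and recentred before inserting.

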